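# Reset the tripped overload relays in order

## Robot

A 6-joint arm with a two-finger parallel gripper is mounted at the origin on the work surface. World frame = base frame: x ahead of the robot, y to its left, z up, the work surface at z = 0. Lengths are in m, angles in rad, forces in N, time in s.
With the tool pointing down it reaches from about 0.35 to 0.85 m from the base axis. Payload 8.1 kg.
Tool frame: the origin (TCP) lies on the centre line of the jaws, within the pads' length; the fingertips stand 17 mm ahead of it and the grasp point (between the pads) lies 2 mm behind it; z points along the fingers, y is the line along which they close (so a half turn about z gives the same grasp; the last joint's range is limited). The gripper opens to 93 mm and grips with 3 to 60 N. Pads are 15 mm wide; open, the fingers measure 128 mm over their backs; the gripper's body (75 mm by 188 mm) begins 65 mm behind the grasp point.
Start: joints at [1.089, 0.13, 1.488, -0, 1.523, -0.085], TCP at [0.232, 0.553, 0.236] pointing down, gripper open.
Joint ranges: [-2.96, 2.96], [-0.89, 2.26], [0.02, 2.5], [-1.34, 4.48], [0, 2.73], [-2.66, 2.66]. Speed limits (rad/s): [2.39, 2.39, 2.79, 3.14, 3.14, 3.14].

## Interface

Orientations are given as a rotation vector (axis times angle).
In Python, from plant import telemetry, viewer, order gives the robot as it stands.
- The arm moves only by the tool send_rows, never from a script. Its argument "plan" is a list that holds one entry, the list of rows, each a list of 5 numbers: the closure, from -1 (fully open) to 1 (shut), then the shift along the world's x, y, z normalised to -1 to 1, where 1 is 0.2 m, then the turn about the world's z normalised to -1 to 1, where 1 is 60 degrees. A call has 1 to 20 rows; each row is the pose to reach, as a shift and turn from the pose commanded when the call began; what a row does not reach only later rows make up. A row lasts 1/12 s, in which the tool goes at most 41.7 mm and 7.16 degrees, less where a joint would pass 70% of its speed; a pose out of reach is approached as far as the arm can. A call with a number of a shift or a turn outside -1 to 1 is refused whole. A call with a gripper value outside its range is refused whole. The fingers move at their own pace and stop on an object; "force" is the grip in N (left out, the last holds). Time passes only in rows, so rows that repeat a pose let the fingers close. It gives the time, the measured TCP pose, the force, the opening and the grip force at its end, in the units of the state.
- telemetry.read_state(): the state, without advancing time (a new reading comes with each control period).
- viewer.read_camera(name): name is "scene" or "top"; returns (picture, depth): 384x512x3 uint8, blue, green, red; 384x512 float32, m along the optical axis (not along the pixel's ray), 0 where there is no reading.
- viewer.calibration(name): a dict with "camera_matrix" (3x3 intrinsics, pixels), "dist_coeffs" ([k1, k2, p1, p2, k3] as OpenCV has them; the pictures are not rectified), "extrinsics" (4x4, takes a point from camera to world coordinates). Camera axes: x right, y up, looking along -z (the intrinsics and any distortion apply to the point x, -y, -z); pixel columns grow to the right and rows downward; lengths in m; the calibration is good to about 2 mm. A picture is of the moment at which its call begins. calibration takes no time and is no camera call.
- order.close_job(): hands the job in; it is judged then, once.
The state is a dict: "t": time; "q": joint angles; "dq": joint speeds; "joint_torque": joint torques, N m; "tool_pos": TCP position; "orientation": TCP orientation; "force": force on the tool from outside, world axes, zero at the start; "wrist_torque": the same for the moment, N m; "opening": finger opening in m; "gripper_force": force on a finger pad.
Only numpy, scipy, OpenCV 4.12 (cv2) and the standard library are available. Lean on these libraries where they do the work, as an engineer would, in place of code of your own. Each camera call takes 0.05 s, during which the arm holds its last target. There are 200 camera calls.

## Task

Three tripped overload relays of different widths stand on the grey sheet, each with a round black reset pin sticking out of its top. Reset them by gently pressing each pin straight down, fully home, with the fingertips: first the widest relay, then the middle-sized one, then the narrowest. Do not lift, tip or shift the relays, and leave everything else alone, above all the timer with the square button.

Things in the scene. Friction and masses are not known exactly. Their poses are not given: they have to be found in the camera images.
- relay_wide: the widest of the three overload relays: a loose off-white plastic block standing on the grey sheet, 100 mm wide (its y), 78 mm deep (its x), 80 mm high, with a grey dial on its -x face; origin at the centre of its underside, z up
- pin_wide (a joint): reset pin of relay_wide: 0 = fully out, 0.008 m = pressed fully home against its stop; it slides straight down into the relay's top and stays where it is left (friction 4 N, no spring); its cap is sprung on it (2.2 N per mm, 6 mm of give), so the cap first gives about 2 mm, then the pin slides, and once it is home the force climbs gently: the pin is home when 6 N or more is felt
- pin_wide_top (a point): centre of the top face of that pin, a black round 18 mm cap, at x 6 mm, y 28 mm in the relay's frame; it stands 17 mm proud of the relay's top when fully out, 9 mm when home and let go, about 5 mm while pressed home with 8 N; moves down with the pin
- relay_middle: the middle-sized of the three overload relays: a loose off-white plastic block standing on the grey sheet, 72 mm wide (its y), 78 mm deep (its x), 74 mm high, with a grey dial on its -x face; origin at the centre of its underside, z up
- pin_middle (a joint): reset pin of relay_middle: 0 = fully out, 0.008 m = pressed fully home against its stop; it slides straight down into the relay's top and stays where it is left (friction 4 N, no spring); its cap is sprung on it (2.2 N per mm, 6 mm of give), so the cap first gives about 2 mm, then the pin slides, and once it is home the force climbs gently: the pin is home when 6 N or more is felt
- pin_middle_top (a point): centre of the top face of that pin, a black round 18 mm cap, at x -6 mm, y -16 mm in the relay's frame; it stands 17 mm proud of the relay's top when fully out, 9 mm when home and let go, about 5 mm while pressed home with 8 N; moves down with the pin
- relay_narrow: the narrowest of the three overload relays: a loose off-white plastic block standing on the grey sheet, 45 mm wide (its y), 78 mm deep (its x), 68 mm high, with a grey dial on its -x face; origin at the centre of its underside, z up
- pin_narrow (a joint): reset pin of relay_narrow: 0 = fully out, 0.008 m = pressed fully home against its stop; it slides straight down into the relay's top and stays where it is left (friction 4 N, no spring); its cap is sprung on it (2.2 N per mm, 6 mm of give), so the cap first gives about 2 mm, then the pin slides, and once it is home the force climbs gently: the pin is home when 6 N or more is felt
- pin_narrow_top (a point): centre of the top face of that pin, a black round 18 mm cap, at x 4 mm, y 0 mm in the relay's frame; it stands 17 mm proud of the relay's top when fully out, 9 mm when home and let go, about 5 mm while pressed home with 8 N; moves down with the pin
- timer: a timer of similar looks, 56 mm wide (its y), 78 mm deep, 72 mm high, loose on the same sheet among the relays; carries a black SQUARE 16 mm spring button standing 9 mm out of its top at x -8, y -10 mm in its frame, to be left alone; origin at the centre of its underside
- timer_button (a joint): the timer's square button: 0 = out, 0.005 m = pressed; springs back; to be left alone
- sheet: fixed grey sheet-metal panel 460 x 800 x 4 mm lying on the bench, on which the relays stand; origin at the centre of its underside
- terminal_block: loose black 4-pole terminal block, 30 x 100 x 40 mm, on the sheet nearer the robot than the relays; origin at the centre of its underside
- screw_jar: loose small clear jar, 42 mm across, 50 mm high, on the sheet nearer the robot than the relays; origin at the centre of its underside
- white_carton: loose small white carton 60 x 90 x 70 mm, on the sheet beyond the relays; origin at the centre of its underside
- tape_roll: loose roll of black tape, 84 mm across, 19 mm high, lying on the sheet beyond the relays; origin at the centre of its underside
- screwdriver: loose screwdriver lying on the bench to the robot's right, off the sheet
- rail_piece: loose piece of steel mounting rail 35 x 160 x 7 mm, on the bench to the robot's left, off the sheet; origin at the centre of its underside
Mind the look-alikes: they are no part of the job. What is shaped like the relay_narrow but yellow is not meant. What is shaped like the relay_wide but orange is not meant.

How it is judged:
By the outcome, as a careful person would: the job done as asked, in the order asked, and still so for the second after the job is handed in, with the robot touching nothing.
It also fails if it takes over 48 s, if anything falls off the work surface, if the arm or the gripper's body presses on something with over 40 N, if the wrist force passes 120 N, or if a joint passes its speed limit or range.

## Working session

There is one attempt and no reset: what is moved stays moved. The work goes in short steps, Python scripts to look and compute and a tool call to move; the robot and the scene stay as the last step left them, time stands still between calls to the robot, and variables do not carry over. Pictures are saved under pics/ and viewed, at most 10 in all, crops included, and the job is handed in when it is done.

Besides the shell and the picture viewer there is one more tool, called as name([rows], argument=value, ...), one row to a line, values as JSON. send_rows: Moves the arm, as the interface text tells. Scaled input: -1 to 1 covers 0.2 m each way for a shift and 60 degrees each way for a turn. Its arguments: {"type":"object","properties":{"plan":{"type":"array"},"force":{"type":"number"}},"required":["plan"]}

```bash
mkdir -p pics; python3 - <<'E'
from plant import telemetry, viewer
import cv2, numpy as np
print(telemetry.read_state())
for n in("scene","top"):
    p,d=viewer.read_camera(n); cv2.imwrite(f"pics/{n}0.png",p); np.savez(f"{n}0.npz",p=p,d=d)
    print(n,viewer.calibration(n))
E
```

```text
{'t': 0.0, 'q': array([ 1.08859288e+00,  1.31136907e-01,  1.48928881e+00,  4.11931759e-06,
        1.52300438e+00, -8.54149790e-02]), 'dq': array([-0.00080783,  0.00073725,  0.00167107,  0.00087029, -0.00251056,
       -0.00097514]), 'joint_torque': array([-8.76996946e-04, -5.59837747e+01, -4.91757882e+01,  7.65200215e-02,
        3.53787281e-02, -1.71096799e-04]), 'tool_pos': array([0.23160767, 0.55290527, 0.23459669]), 'orientation': array([-6.19091091e-01, -3.07945866e+00,  2.76850816e-03]), 'force': array([ 0.4367746 ,  0.04614164, -0.42747804]), 'wrist_torque': array([-0.03400752, -0.02470764,  0.01023836]), 'gripper_force': 0.0, 'opening': 0.092840171596182}
scene {'camera_matrix': array([[417.72429726,   0.        , 252.30066864],
       [  0.        , 417.72429726, 192.28211886],
       [  0.        ,   0.        ,   1.        ]]), 'dist_coeffs': array([-0.14680579,  0.        ,  0.        ,  0.        ,  0.        ]), 'extrinsics': array([[ 0.80102781, -0.50211488,  0.32593725,  0.86169237],
       [ 0.59862173,  0.66956541, -0.43969783, -0.52083495],
       [ 0.00254252,  0.54732331,  0.8369174 ,  1.11517738],
       [ 0.        ,  0.        ,  0.        ,  1.        ]])}
top {'camera_matrix': array([[403.21762506,   0.        , 259.3589482 ],
       [  0.        , 403.21762506, 186.7375555 ],
       [  0.        ,   0.        ,   1.        ]]), 'dist_coeffs': array([-0.13903783,  0.        ,  0.        ,  0.        ,  0.        ]), 'extrinsics': array([[-0.01342332,  0.98448593, -0.17494933,  0.18237368],
       [-0.9996839 , -0.01693305, -0.01858404, -0.01966108],
       [-0.02125815,  0.17464457,  0.98440203,  1.6089673 ],
       [ 0.        ,  0.        ,  0.        ,  1.        ]])}
```

View pics/scene0.png

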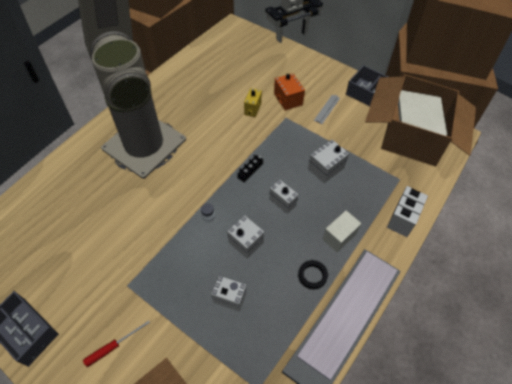

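View pics/top0.png

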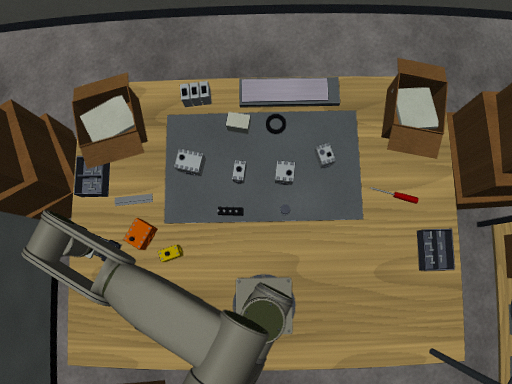

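The scene view shows four off-white blocks at about (328,157), (284,194), (245,233) and (229,291). In the top view they are at (189,160), (239,171), (285,172) and (325,154). I'll zoom in and measure.

```bash
cat > h.py <<'E'
import cv2, numpy as np
from plant import viewer
def ray(n,uv):
    c=viewer.calibration(n);E=c["extrinsics"]
    q=cv2.undistortPoints(np.float64(uv).reshape(-1,1,2),c["camera_matrix"],c["dist_coeffs"])[:,0]
    return E[:3,3],np.c_[q[:,0],-q[:,1],-np.ones(len(q))]@E[:3,:3].T
def onz(n,uv,z):
    o,d=ray(n,uv);return o+d*((z-o[2])/d[:,2])[:,None]
def cloud(n,d):
    v,u=np.mgrid[:384,:512];o,r=ray(n,np.c_[u.ravel(),v.ravel()])
    return (o+r*d.reshape(-1,1)).reshape(384,512,3)
E
python3 - <<'E'
from h import *
t=np.load("top0.npz");s=np.load("scene0.npz")
a=cv2.resize(t["p"][135:195,165:345],None,fx=4.4,fy=4.4,interpolation=2)
b=cv2.resize(s["p"][130:310,200:360],None,fx=3,fy=3,interpolation=2)
cv2.imwrite("pics/a.png",a);cv2.imwrite("pics/b.png",b)
for n,f in(("top",t),("scene",s)):
    P=cloud(n,f["d"]);z=P[...,2]
    print(n,"sheet z",np.median(z[(abs(P[...,0]-.6)<.2)&(abs(P[...,1])<.3)]))
    m=((z>.045)&(z<.13)&(P[...,0]>.4)&(P[...,0]<.8)&(abs(P[...,1])<.45)).astype(np.uint8)
    k,l,st,c=cv2.connectedComponentsWithStats(m)
    for i in range(1,k):
        if st[i,4]<20: continue
        q=P[l==i];zz=q[:,2];ztop=np.percentile(zz,60);T=q[zz>ztop-.006]
        R=cv2.minAreaRect(T[:,:2].astype(np.float32))
        print(n,c[i].round(),"n",st[i,4],"ztop",ztop.round(4),"zmax",zz.max().round(4),np.round(R[0],4),np.round(R[1],3),round(R[2],1), f["p"][l==i].mean(0).round())
E
```

```text
top sheet z 0.006488954573876327
top [238. 121.] n 360 ztop 0.0758 zmax 0.0841 [0.7278 0.0922] [0.089 0.059] 78.0 [133. 145. 142.]
top [325. 154.] n 304 ztop 0.0788 zmax 0.0904 [ 0.5836 -0.25  ] [0.077 0.055] 18.7 [110. 108. 104.]
top [189. 161.] n 568 ztop 0.0864 zmax 0.1054 [0.5654 0.2876] [0.102 0.079] 75.9 [121. 120. 115.]
top [239. 170.] n 249 ztop 0.0745 zmax 0.0939 [0.5238 0.0895] [0.045 0.077] 81.7 [114. 113. 108.]
top [285. 171.] n 392 ztop 0.0808 zmax 0.0992 [ 0.5166 -0.0899] [0.071 0.079] 83.2 [122. 121. 116.]
scene sheet z 0.004175834622295205
scene [329. 157.] n 857 ztop 0.0833 zmax 0.103 [0.567  0.2844] [0.104 0.08 ] 76.4 [121. 121. 119.]
scene [284. 193.] n 442 ztop 0.0716 zmax 0.0946 [0.5282 0.0883] [0.047 0.079] 82.9 [114. 113. 111.]
scene [342. 228.] n 703 ztop 0.0735 zmax 0.079 [0.7317 0.0913] [0.095 0.06 ] 78.9 [151. 161. 160.]
scene [246. 234.] n 798 ztop 0.0775 zmax 0.0968 [ 0.5207 -0.0912] [0.073 0.079] 83.2 [127. 126. 124.]
scene [228. 291.] n 738 ztop 0.0762 zmax 0.0891 [ 0.5868 -0.2532] [0.079 0.058] 16.7 [124. 123. 121.]
```

View pics/a.png

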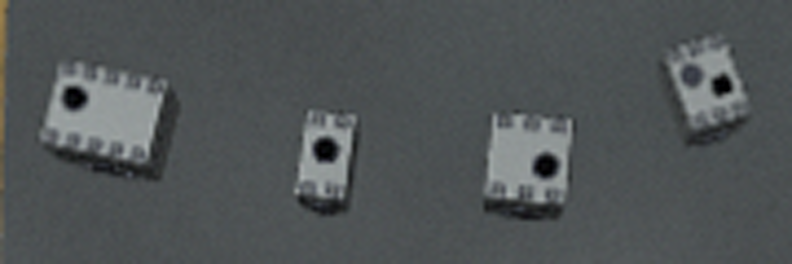

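View pics/b.png

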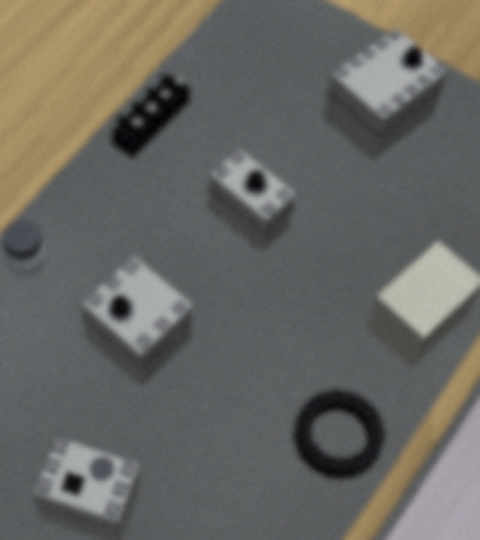

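The crops show round pins on the wide relay at left, the narrow one and the middle one. The timer, with its square button, is at right. All the sizes match. Next I'll locate the caps in both views.

```bash
python3 - <<'E'
from h import *
R={"wide":((189,160),(328,157),(.566,.286),.101,(.006,.028)),"mid":((285,172),(245,233),(.5186,-.0905),.095,(-.006,-.016)),"nar":((239,171),(284,194),(.526,.089),.089,(.004,0))}
F={n:np.load(n+"0.npz") for n in("top","scene")}
for k,(a,b,c,h,off) in R.items():
    L=[]
    for n,ctr in(("top",a),("scene",b)):
        g=F[n]["p"].max(2); u,v=ctr; P=cloud(n,F[n]["d"])
        m=((g<70)&(P[...,2]>h-.025)).astype(np.uint8)
        w=np.zeros_like(m);w[v-18:v+19,u-22:u+23]=1
        kk,l,st,cc=cv2.connectedComponentsWithStats(m*w)
        i=1+np.argmax([min(st[j,4],60)-40*abs(st[j,2]-st[j,3])/st[j,2:4].max() for j in range(1,kk)])
        ys,xs=np.where(l==i);wt=(100-g[ys,xs].astype(float));uv=[(xs*wt).sum()/wt.sum(),(ys*wt).sum()/wt.sum()]
        p=onz(n,[uv],h-.002)[0];L.append(ray(n,[uv]))
        print(k,n,np.round(uv,1),st[i],"on plane",p.round(4))
    A=sum(np.eye(3)-np.outer(d[0],d[0])/(d[0]@d[0]) for o,d in L)
    B=sum((np.eye(3)-np.outer(d[0],d[0])/(d[0]@d[0]))@o for o,d in L)
    print("  tri",np.linalg.solve(A,B).round(4))
    for yaw in {"wide":[-14],"mid":[-7],"nar":[-8]}[k]:
        y=np.radians(yaw);print("  model",np.round([c[0]+np.cos(y)*off[0]-np.sin(y)*off[1],c[1]+np.sin(y)*off[0]+np.cos(y)*off[1]],4))
E
```

```text
wide top [181.5 156.7] [179 155   6   5  20] on plane [0.5746 0.3106 0.099 ]
wide scene [337.2 148.8] [335 146   5   6  24] on plane [0.5817 0.3044 0.099 ]
  tri [0.5781 0.3135 0.0872]
  model [0.5786 0.3117]
mid top [288.6 172.2] [286 170   6   5  22] on plane [ 0.5064 -0.1043  0.093 ]
mid scene [239.6 232.1] [237 229   6   7  32] on plane [ 0.5142 -0.1098  0.093 ]
  tri [ 0.5095 -0.1047  0.0797]
  model [ 0.5107 -0.1056]
nar top [238.6 168.7] [236 166   6   6  24] on plane [0.5252 0.0886 0.087 ]
nar scene [284.8 190.4] [282 188   6   6  28] on plane [0.534  0.0824 0.087 ]
  tri [0.529  0.0902 0.0727]
  model [0.53   0.0884]
```

send_rows([
  [[1, 0.1, -0.07, 0, 0], [1, 0.25, -0.17, 0, 0], [1, 0.4, -0.28, 0, 0], [1, 0.55, -0.38, 0, 0], [1, 0.7, -0.49, 0, 0], [1, 0.85, -0.59, 0, 0], [1, 0.95, -0.66, 0, 0], [1, 1, -0.7, 0, 0], [1, 1, -0.7, 0, 0], [1, 1, -0.7, 0, 0]],
], force=20)

```text
t: 0.93
tool_pos: [0.4315, 0.4134, 0.2352]
orientation: [-0.621, -3.079, 0.001]
force: [0.5, -0.1, -0.3]
opening: 0.031
gripper_force: 0.0
```

send_rows([
  [[1, 0.1, -0.07, 0, 0], [1, 0.25, -0.17, 0, 0], [1, 0.4, -0.28, 0, 0], [1, 0.55, -0.38, 0, 0], [1, 0.68, -0.47, 0, 0], [1, 0.73, -0.507, 0, 0], [1, 0.73, -0.507, -0.1, 0], [1, 0.73, -0.507, -0.25, 0], [1, 0.73, -0.507, -0.36, 0], [1, 0.73, -0.507, -0.43, 0], [1, 0.73, -0.507, -0.46, 0], [1, 0.73, -0.507, -0.46, 0], [1, 0.73, -0.507, -0.46, 0], [1, 0.73, -0.507, -0.46, 0]],
])

```text
t: 2.1
tool_pos: [0.5787, 0.3129, 0.1458]
orientation: [0.618, 3.078, 0.003]
force: [0.2, -0.3, -1.0]
opening: 0.0003
gripper_force: 0.0
```

```bash
python3 - <<'E'
from h import *
from plant import telemetry
s=telemetry.read_state();print(s["t"],s["tool_pos"],s["force"],s["opening"])
p,d=viewer.read_camera("scene");cv2.imwrite("pics/c.png",cv2.resize(p[90:190,260:400],None,fx=5,fy=5,interpolation=2))
E
```

```text
2.1 [0.57865252 0.31294712 0.14582337] [ 0.17144422 -0.29002979 -1.04120487] 0.00033796637333465153
```

View pics/c.png

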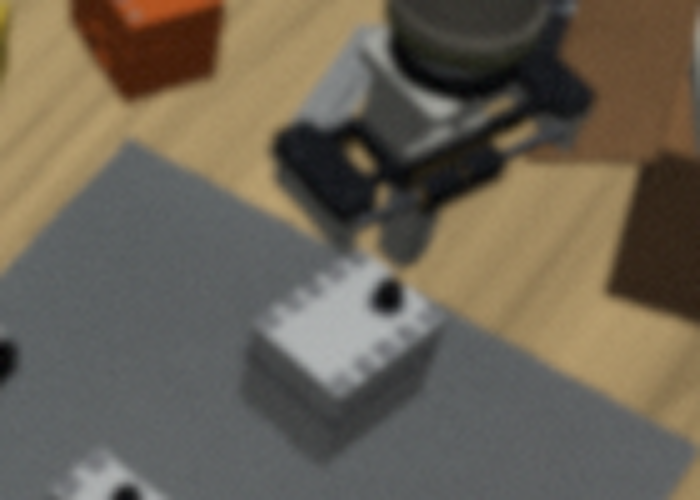

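```bash
python3 - <<'E'
from h import *
c=viewer.calibration("scene");E=np.linalg.inv(c["extrinsics"])
for P in([.5787,.3129,.1288],[.5787,.3129,.1458],[.578,.312,.101],[.5787,.3129,.2]):
    q=(E@np.r_[P,1])[:3]*[1,-1,-1]
    uv=cv2.projectPoints(q.reshape(1,3),np.zeros(3),np.zeros(3),c["camera_matrix"],c["dist_coeffs"])[0].ravel()
    print(((uv-[260,90])*5).round())
E
```

```text
[397. 253.]
[401. 235.]
[387. 282.]
[417. 175.]
```

The projected fingertip and pin match the picture: tip near (400,250), cap near (387,285). I'll press gently.

send_rows([
  [[1, 0, 0, -0.05, 0], [1, 0, 0, -0.09, 0], [1, 0, 0, -0.11, 0], [1, 0, 0, -0.12, 0], [1, 0, 0, -0.13, 0], [1, 0, 0, -0.135, 0], [1, 0, 0, -0.14, 0], [1, 0, 0, -0.145, 0], [1, 0, 0, -0.15, 0], [1, 0, 0, -0.155, 0], [1, 0, 0, -0.16, 0], [1, 0, 0, -0.165, 0], [1, 0, 0, -0.165, 0], [1, 0, 0, -0.165, 0]],
])

```text
t: 3.32
tool_pos: [0.5779, 0.312, 0.1106]
orientation: [0.619, 3.08, -0.0]
force: [-2.5, -1.4, 3.6]
opening: 0.0002
gripper_force: 1.7
```

send_rows([
  [[1, 0, 0, -0.005, 0], [1, 0, 0, -0.01, 0], [1, 0, 0, -0.015, 0], [1, 0, 0, -0.015, 0], [1, 0, 0, -0.015, 0]],
])

```text
t: 3.73
tool_pos: [0.578, 0.3121, 0.1079]
orientation: [0.619, 3.08, 0.0]
force: [-2.9, -1.5, 5.2]
opening: 0.0006
gripper_force: 2.8
```

send_rows([
  [[1, 0, 0, -0.005, 0], [1, 0, 0, -0.01, 0], [1, 0, 0, -0.01, 0], [1, 0, 0, -0.01, 0]],
])

```text
t: 4.07
tool_pos: [0.578, 0.3121, 0.1064]
orientation: [0.619, 3.08, 0.0]
force: [-4.1, -2.3, 8.6]
opening: 0.0003
gripper_force: 4.4
```

send_rows([
  [[1, 0, 0, 0.01, 0], [1, 0, 0, 0.03, 0], [1, 0, 0, 0.07, 0], [1, 0, 0, 0.15, 0], [1, 0, 0, 0.28, 0], [1, 0, 0, 0.4, 0], [1, -0.02, -0.12, 0.45, 0], [1, -0.05, -0.3, 0.45, 0], [1, -0.08, -0.48, 0.45, 0], [1, -0.11, -0.66, 0.45, 0], [1, -0.14, -0.84, 0.45, 0], [1, -0.17, -1, 0.45, 0]],
])

```text
t: 5.07
tool_pos: [0.5435, 0.1102, 0.1959]
orientation: [0.619, 3.079, 0.0]
force: [-0.0, -0.2, -0.2]
opening: 0.0003
gripper_force: 0.0
```

send_rows([
  [[1, -0.03, -0.17, 0, 0], [1, -0.06, -0.35, 0, 0], [1, -0.09, -0.53, 0, 0], [1, -0.12, -0.71, 0, 0], [1, -0.15, -0.87, 0, 0], [1, -0.16, -0.96, 0, 0], [1, -0.17, -1, 0, 0], [1, -0.17, -1, 0, 0], [1, -0.17, -1, 0, 0], [1, -0.17, -1, 0, 0]],
])

```text
t: 5.9
tool_pos: [0.5101, -0.0868, 0.1957]
orientation: [0.618, 3.08, 0.001]
force: [0.3, -0.2, -0.7]
opening: 0.0005
gripper_force: 0.0
```

```bash
python3 - <<'E'
from h import *
from plant import telemetry
s=telemetry.read_state();print(s["t"],s["tool_pos"],s["force"],s["opening"],s["q"])
p,d=viewer.read_camera("scene");P=cloud("scene",d)
for n,(x,y),h in(("wide",(.566,.286),.084),("nar",(.526,.089),.072)):
    m=(np.hypot(P[...,0]-x,P[...,1]-y)<.075)&(P[...,2]>.045)&(P[...,2]<.13);q=P[m];T=q[abs(q[:,2]-np.percentile(q[:,2],60))<.006]
    R=cv2.minAreaRect(T[:,:2].astype(np.float32));print(n,np.round(R[0],4),np.round(R[1],3),R[2],q[:,2].max())
E
```

```text
5.9 [ 0.51011666 -0.08678854  0.19565817] [ 0.32626891 -0.21685729 -0.74437964] 0.00048561605192886677 [-2.68001004e-01 -7.18815763e-02  1.76770995e+00  5.33268927e-04
  1.44576659e+00 -1.44304471e+00]
wide [0.5665 0.2853] [0.105 0.081] 75.36873626708984 0.09588220508008494
nar [0.5315 0.0879] [0.048 0.072] 81.4186782836914 0.09216808497421591
```

send_rows([
  [[1, 0, -0.05, 0, 0], [1, 0, -0.09, 0, 0], [1, 0, -0.09, -0.08, 0], [1, 0, -0.09, -0.18, 0], [1, 0, -0.09, -0.28, 0], [1, 0, -0.09, -0.35, 0], [1, 0, -0.09, -0.38, 0], [1, 0, -0.09, -0.38, 0], [1, 0, -0.09, -0.38, 0], [1, 0, -0.09, -0.38, 0]],
])

```text
t: 6.78
tool_pos: [0.5107, -0.1064, 0.121]
orientation: [0.619, 3.078, -0.0]
force: [-0.2, -0.7, -0.0]
opening: 0.0007
gripper_force: 0.0
```

send_rows([
  [[1, 0, 0, -0.01, 0], [1, 0, 0, -0.02, 0], [1, 0, 0, -0.025, 0], [1, 0, 0, -0.03, 0], [1, 0, 0, -0.035, 0], [1, 0, 0, -0.04, 0], [1, 0, 0, -0.045, 0], [1, 0, 0, -0.05, 0], [1, 0, 0, -0.055, 0], [1, 0, 0, -0.06, 0], [1, 0, 0, -0.065, 0], [1, 0, 0, -0.07, 0], [1, 0, 0, -0.075, 0], [1, 0, 0, -0.075, 0], [1, 0, 0, -0.075, 0], [1, 0, 0, -0.075, 0]],
])

```text
t: 8.12
tool_pos: [0.5099, -0.106, 0.1047]
orientation: [0.619, 3.08, -0.0]
force: [-1.0, 0.8, 3.9]
opening: 0.0003
gripper_force: 1.6
```

send_rows([
  [[1, 0, 0, -0.005, 0], [1, 0, 0, -0.01, 0], [1, 0, 0, -0.015, 0], [1, 0, 0, -0.02, 0], [1, 0, 0, -0.02, 0], [1, 0, 0, -0.02, 0]],
])

```text
t: 8.62
tool_pos: [0.5099, -0.106, 0.101]
orientation: [0.619, 3.08, -0.0]
force: [-2.3, 1.7, 8.2]
opening: 0.0013
gripper_force: 3.8
```

send_rows([
  [[1, 0, 0, 0.01, 0], [1, 0, 0, 0.03, 0], [1, 0, 0, 0.07, 0], [1, 0, 0, 0.15, 0], [1, 0, 0, 0.28, 0], [1, 0, 0, 0.4, 0], [1, 0.01, 0.12, 0.45, 0], [1, 0.03, 0.3, 0.45, 0], [1, 0.05, 0.48, 0.45, 0], [1, 0.07, 0.66, 0.45, 0], [1, 0.09, 0.84, 0.45, 0], [1, 0.1, 0.94, 0.45, 0], [1, 0.1, 0.98, 0.45, 0], [1, 0.1, 0.98, 0.45, 0], [1, 0.1, 0.98, 0.45, 0], [1, 0.1, 0.98, 0.45, 0]],
])

```text
t: 9.95
tool_pos: [0.5298, 0.0888, 0.1906]
orientation: [-0.621, -3.08, 0.001]
force: [-1.1, -1.0, -0.4]
opening: 0.0005
gripper_force: 0.0
```

```bash
python3 - <<'E'
from h import *
from plant import telemetry
s=telemetry.read_state();print(s["t"],s["tool_pos"],s["force"])
p,d=viewer.read_camera("scene");P=cloud("scene",d)
cv2.imwrite("pics/d.png",cv2.resize(p[120:310,190:360],None,fx=3,fy=3,interpolation=2))
for n,(x,y) in(("wide",(.566,.286)),("mid",(.5186,-.0905)),("nar",(.526,.089))):
    m=(np.hypot(P[...,0]-x,P[...,1]-y)<.075)&(P[...,2]>.045)&(P[...,2]<.13);q=P[m];T=q[abs(q[:,2]-np.percentile(q[:,2],60))<.006]
    R=cv2.minAreaRect(T[:,:2].astype(np.float32));print(n,np.round(R[0],4),np.round(R[1],3),R[2],q[:,2].max())
E
```

```text
9.95 [0.52982026 0.08877311 0.19062235] [-1.12957016 -0.96914713 -0.43740193]
wide [0.5671 0.285 ] [0.105 0.08 ] 76.31788635253906 0.09601287866333896
mid [ 0.5204 -0.0918] [0.074 0.079] 83.1869888305664 0.0891886759670224
nar [0.5283 0.0878] [0.047 0.079] 83.38404083251953 0.09208401349871287
```

View pics/d.png

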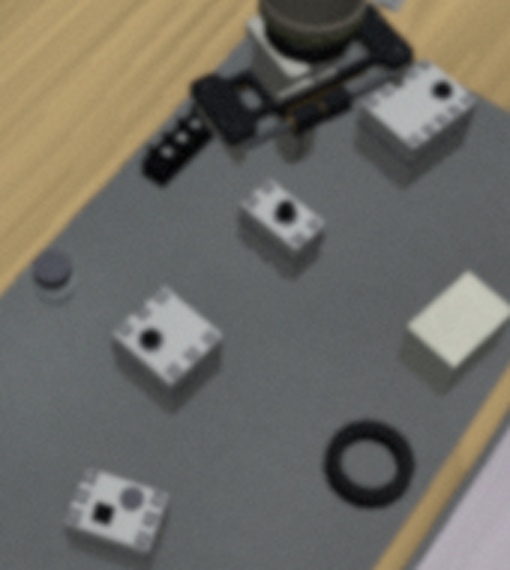

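The picture shows the wide and middle pins lowered, at about (442,90) and (150,340), and nothing has shifted. The narrow pin, at (285,212), is still out.

send_rows([
  [[1, 0, 0, -0.06, 0], [1, 0, 0, -0.15, 0], [1, 0, 0, -0.25, 0], [1, 0, 0, -0.33, 0], [1, 0, 0, -0.37, 0], [1, 0, 0, -0.38, 0], [1, 0, 0, -0.38, 0], [1, 0, 0, -0.38, 0], [1, 0, 0, -0.38, 0]],
])

```text
t: 10.75
tool_pos: [0.5308, 0.0899, 0.1159]
orientation: [0.619, 3.078, 0.001]
force: [0.1, -0.0, 0.0]
opening: 0.0001
gripper_force: 0.0
```

send_rows([
  [[1, 0, 0, -0.01, 0], [1, 0, 0, -0.02, 0], [1, 0, 0, -0.03, 0], [1, 0, 0, -0.035, 0], [1, 0, 0, -0.04, 0], [1, 0, 0, -0.045, 0], [1, 0, 0, -0.05, 0], [1, 0, 0, -0.055, 0], [1, 0, 0, -0.06, 0], [1, 0, 0, -0.065, 0], [1, 0, 0, -0.07, 0], [1, 0, 0, -0.075, 0], [1, 0, 0, -0.08, 0], [1, 0, 0, -0.085, 0], [1, 0, 0, -0.085, 0], [1, 0, 0, -0.085, 0]],
])

```text
t: 12.08
tool_pos: [0.5299, 0.09, 0.0976]
orientation: [-0.619, -3.08, -0.0]
force: [-2.4, 0.8, 3.6]
opening: 0.0004
gripper_force: 1.7
```

send_rows([
  [[1, 0, 0, -0.005, 0], [1, 0, 0, -0.01, 0], [1, 0, 0, -0.015, 0], [1, 0, 0, -0.015, 0], [1, 0, 0, -0.015, 0]],
])

```text
t: 12.5
tool_pos: [0.5299, 0.09, 0.095]
orientation: [0.619, 3.08, 0.0]
force: [-4.3, 0.5, 7.9]
opening: 0.0006
gripper_force: 3.8
```

send_rows([
  [[1, 0, 0, 0.01, 0], [1, 0, 0, 0.03, 0], [1, 0, 0, 0.07, 0], [1, 0, 0, 0.15, 0], [1, 0, 0, 0.28, 0], [1, 0, 0, 0.42, 0], [1, 0, 0, 0.56, 0], [1, 0, 0, 0.66, 0], [1, 0, 0, 0.7, 0], [1, 0, 0, 0.7, 0], [1, 0, 0, 0.7, 0]],
])

```text
t: 13.42
tool_pos: [0.5298, 0.0899, 0.234]
orientation: [-0.619, -3.08, 0.0]
force: [-1.0, 0.5, -1.3]
opening: 0.0005
gripper_force: 0.0
```

```bash
python3 - <<'E'
from h import *
from plant import telemetry
s=telemetry.read_state();print(s["t"],s["tool_pos"],s["force"])
p,d=viewer.read_camera("scene");P=cloud("scene",d)
for n,(x,y) in(("wide",(.566,.286)),("mid",(.5186,-.0905)),("nar",(.526,.089)),("timer",(.5868,-.2532))):
    m=(np.hypot(P[...,0]-x,P[...,1]-y)<.075)&(P[...,2]>.045)&(P[...,2]<.13);q=P[m];T=q[abs(q[:,2]-np.percentile(q[:,2],60))<.006]
    R=cv2.minAreaRect(T[:,:2].astype(np.float32));print(n,np.round(R[0],4),np.round(R[1],3),R[2],q[:,2].max())
E
```

```text
13.4167 [0.52979478 0.08994517 0.23404713] [-1.03911529  0.5043236  -1.34159728]
wide [0.5671 0.2846] [0.105 0.08 ] 76.45973205566406 0.09645941149227766
mid [ 0.5208 -0.0925] [0.073 0.079] 85.62887573242188 0.0901652966864881
nar [0.5282 0.0873] [0.046 0.078] 83.4859390258789 0.08364198363646413
timer [ 0.5867 -0.2529] [0.079 0.058] 17.594783782958984 0.09028129968529974
```

All three pins are down and nothing has moved, so I'm handing in the job.

```bash
python3 -c "
from plant import order
print(order.close_job())"
```

```text
the job is handed in; nothing more can be done
None
```

I pressed all three reset pins home in the order wide, middle, narrow (8.6, 8.2 and 7.9 N felt). The cameras showed no shift of the relays or the timer, the arm was clear of everything, and I handed the job in at about 13.5 s; no verdict was shown.

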